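# Hang a keyhole caddy on a bench stand

### The job

Hang the empty white caddy on the bench stand: press the wide end of the keyhole in its back plate over the head of the stud, against the spring bar, then push it down until the stud is fully home at the top of the narrow slot, and let go so that it hangs there level. The stud may be clamped anywhere along its short level slot, so feel for it, and never press the caddy on the stand with more than about 25 N. Leave the two bottles, the dish and the film roll where they are.

Things in the scene. Friction and masses are not known exactly. Their poses are not given: they have to be found in the camera images.
- caddy: Open-topped white sheet-steel box, empty, 0.17 to 0.35 kg, standing on the worktop. Outside 80 (x) x 60 (y) x 55 mm high, walls 3 mm; can be gripped from above across its 60 mm width. Origin: middle of the underside; z up, +x towards its back plate, whose outer face lies at x = +40 mm. A keyhole goes through the plate, wide end below, narrow slot above.
- plate_top (a point): Middle of the top edge of the caddy's back plate, on its outer (back) face. The plate is 60 mm wide, 3 mm thick and rises to 92 mm above the underside, 37 mm above the box rim. Axes as the caddy's.
- wide_end (a point): Centre of the keyhole's wide end, on the outer face of the back plate, 64 mm above the underside: an octagon 19 mm across flats. The stud's head passes only here. At its top a neck sloped at 45 degrees leads into the narrow slot. Axes as the caddy's.
- slot_home (a point): Point on the same face, 15 mm above wide_end, where the stud's axis lies when the caddy is fully home. The narrow slot is 9 mm wide and runs straight up from the wide end to its top edge 82 mm above the underside. Axes as the caddy's.
- stand: Aluminium stand, bolted down: base plate 150 x 170 x 10 mm, reaching 60 mm in front of an upright panel 150 wide, 136 mm high, 8 thick. Origin: on the worktop under the middle of the panel's front face; z up, x from that face into the panel (away from the robot), y along it. One stud sticks out of the front face, with a spring bar and a rest strip under it.
- stud_line (a point): On the panel's front face, mid width, 124 mm up, level with the stud's axis; the stud is clamped up to 14 mm to either side of here, where is not measured. Steel: shank 6 mm diameter; head 14 mm diameter, 4 mm thick, its underside 9.5 mm and its front 13.5 mm out from the panel. So the caddy's plate is behind the head when its outer face is under 6.5 mm from the panel.
- bar_line (a point): On the panel's front face, mid width, 18 mm below stud_line, behind a sprung level steel bar 64 wide, 8 mm high, whose front stands 11.5 mm out. It yields up to 8 mm straight back: 2.5 N at first, 0.5 N more per mm. It pushes the caddy's plate out; its friction can hold the caddy up, which must then be pushed down the last 15 mm.
- strip (a point): Middle of the front face of a fixed rubber rest strip on the panel, 68 mm below the stud's axis: 110 wide, 10 high, 4 mm out from the panel. The caddy's back plate can be pressed no nearer to the panel than this.
- amber_bottle: Bystander: amber reagent bottle, 50 mm diameter, 98 mm tall, standing 140 to 150 mm left of the stand's middle. Origin under its centre.
- white_bottle: Bystander: white bottle, 42 mm diameter, 99 mm tall, standing right of the stand. Origin under its centre.
- dish: Bystander: lidded dish, 61 mm diameter, 14 mm high, flat on the worktop. Origin under its centre.
- film: Bystander: roll of film, 84 mm diameter, 52 mm high, standing on the worktop. Origin under its centre.
There are look-alikes about, which are no part of the job. Leave any brown or yellow look-alike of the caddy alone.

How it is judged:
By the outcome, as a careful person would: the job done as asked, in the order asked, and still so for the second after the job is handed in, with the robot touching nothing.
It also fails if it takes over 54 s, if anything falls off the work surface, if the arm or the gripper's body presses on something with over 40 N, if the wrist force passes 120 N, or if a joint passes its speed limit or range.

### The arm

A 6-joint arm with a two-finger parallel gripper is mounted at the origin on a cart in front of the work surface, level with it; the furniture and walls round the work are solid. World frame = base frame: x ahead of the robot, y to its left, z up, the work surface at z = 0. Lengths are in m, angles in rad, forces in N, time in s.
With the tool pointing down it reaches from about 0.325 to 0.775 m from the base axis. Payload 5.5 kg.
Tool frame: the origin (TCP) lies on the centre line of the jaws, within the pads' length; the fingertips stand manip.tip_reach ahead of it and the grasp point (between the pads) lies 3 mm ahead of it (manip.tip_reach is the distance from the TCP to the fingertips, in m); z points along the fingers, y is the line along which they close (so a half turn about z gives the same grasp; the last joint's range is limited). The gripper opens to 88 mm and grips with 3 to 60 N. Pads are 20 mm wide; open, the fingers measure 115 mm over their backs; the gripper's body (75 mm by 178 mm) begins 61 mm behind the grasp point.
Start: joints at [-1.275, 0.091, 1.231, -0, 1.82, -0.057], TCP at [0.207, -0.563, 0.245] pointing down, gripper open.
Joint ranges: [-2.87, 2.87], [-0.86, 2.18], [0.17, 2.46], [-1.51, 4.65], [0.06, 2.69], [-2.65, 2.65]. Speed limits (rad/s): [2.57, 2.57, 3.01, 3.14, 3.14, 3.14].

### API

Orientations are given as a 3x3 rotation matrix whose columns are the frame's x, y, z axes.
In Python, from plant import manip gives the robot as it stands.
- The arm moves only by the tool drive_tool, never from a script. Its argument "increments" is a list of rows, each a list of 2 entries, a list of its own where there are three numbers: the shift along the tool's x, y, z in cm, then the turn about the tool's z in degrees. A call has 1 to 5 rows; each row is the pose to reach, as a shift and turn from the pose commanded when the call began, along the tool's axes at that moment; what a row does not reach only later rows make up. A row lasts 1/10 s, in which the tool goes at most 50 mm and 8.59 degrees, less where a joint would pass 70% of its speed; a pose out of reach is approached as far as the arm can. A call with a gripper value outside its range is refused whole. "hand" is the opening, from 0 (shut) to 1 (fully open), set as the call begins (left out, the last holds). The fingers move at their own pace and stop on an object; "squeeze" is the grip in N (left out, the last holds). Time passes only in rows, so rows that repeat a pose let the fingers close. It gives the time, the measured TCP pose, the force, the opening and the grip force at its end, in the units of the state.
- manip.get_state(): the state, without advancing time (a new reading comes with each control period).
- manip.read_camera(name): name is "scene" or "top" or "wrist"; returns a dict with "color" (480x640x3 uint8, red, green, blue), "fx", "fy", "cx", "cy" (pixels), "pose" (4x4, takes a point from camera to world coordinates); the wrist camera has in their place "hand_eye" (4x4, takes a point from camera to tool coordinates, whose origin is the TCP and whose axes are the flange's). Camera axes: x right, y up, looking along -z (the intrinsics and any distortion apply to the point x, -y, -z); pixel columns grow to the right and rows downward; lengths in m; the calibration is good to about 2 mm. A picture is of the moment at which its call begins: read the wrist's pose just before it. There is no depth.
- manip.sign_off(): hands the job in; it is judged then, once.
The state is a dict: "time": time; "joint_pos": joint angles; "joint_velocities": joint speeds; "joint_efforts": joint torques, N m; "eef_pos": TCP position; "ee_rot": TCP orientation; "ft_force": force on the tool from outside, world axes, zero at the start; "ft_torque": the same for the moment, N m; "grip_width": opening from 0.0 (shut) to 1.0 (fully open); "gripper_force": force on a finger pad.
Only numpy, scipy, OpenCV 4.12 (cv2) and the standard library are available. Lean on these libraries where they do the work, as an engineer would, in place of code of your own. Each camera call takes 0.05 s, during which the arm holds its last target. There are 200 camera calls.

## Working session

There is one attempt and no reset: what is moved stays moved. The work goes in short steps, Python scripts to look and compute and a tool call to move; the robot and the scene stay as the last step left them, time stands still between calls to the robot, and variables do not carry over. Pictures are saved under pics/ and viewed, at most 10 in all, crops included, and the job is handed in when it is done.

Besides the shell and the picture viewer there is one more tool, called after "Request:" as name([rows], argument=value, ...), one row to a line, values as JSON. drive_tool: Moves the arm, as the interface text tells. Its arguments: {"type":"object","properties":{"increments":{"type":"array","items":{"type":"array"}},"hand":{"type":"number"},"squeeze":{"type":"number"}},"required":["increments"]}

```bash
ls; mkdir -p pics; python3 - <<'E'
from plant import manip
import cv2,numpy as np
np.set_printoptions(precision=4,suppress=True)
print(manip.tip_reach, manip.get_state())
for n in("scene","top"):
    c=manip.read_camera(n); cv2.imwrite(f"pics/{n}0.png",c["color"][:,:,::-1]); print({k:v for k,v in c.items() if k!="color"})
E
```

```text
pics
0.022 {'time': 0.0, 'joint_pos': array([-1.2747,  0.0919,  1.2319, -0.    ,  1.8198, -0.0567]), 'joint_velocities': array([ 0.0008,  0.0003,  0.0001, -0.0009,  0.0008,  0.0003]), 'joint_efforts': array([ -0.0019, -44.6455, -40.6453,   0.0695,   0.0291,  -0.0001]), 'eef_pos': array([ 0.2072, -0.5628,  0.2435]), 'ee_rot': array([[ 0.9384,  0.3455, -0.0006],
       [ 0.3455, -0.9384,  0.0018],
       [ 0.0001, -0.0019, -1.    ]]), 'ft_force': array([-0.573 ,  0.7104, -0.3334]), 'ft_torque': array([ 0.0106,  0.0111, -0.0585]), 'gripper_force': 0.0, 'grip_width': 1.002116966102172}
{'fx': 458.5162205048051, 'fy': 458.5162205048051, 'cx': 326.4106474195976, 'cy': 242.9281465651268, 'pose': array([[-0.7706,  0.4499, -0.4515,  0.1682],
       [-0.6373, -0.5306,  0.5589,  0.5179],
       [ 0.0119,  0.7184,  0.6955,  0.7003],
       [ 0.    ,  0.    ,  0.    ,  1.    ]])}
{'fx': 469.4703593943216, 'fy': 469.4703593943216, 'cx': 321.0420572961723, 'cy': 227.58335663256307, 'pose': array([[-0.0154,  0.9958, -0.0905,  0.4748],
       [-0.9999, -0.0155, -0.0007,  0.0509],
       [-0.0021,  0.0905,  0.9959,  1.1602],
       [ 0.    ,  0.    ,  0.    ,  1.    ]])}
```

View pics/scene0.png

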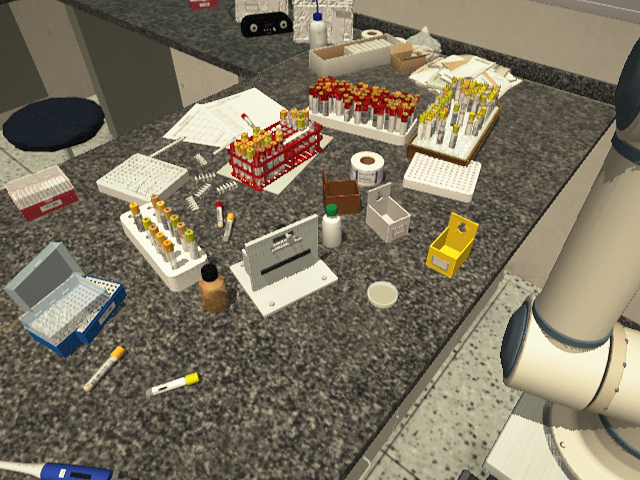

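View pics/top0.png

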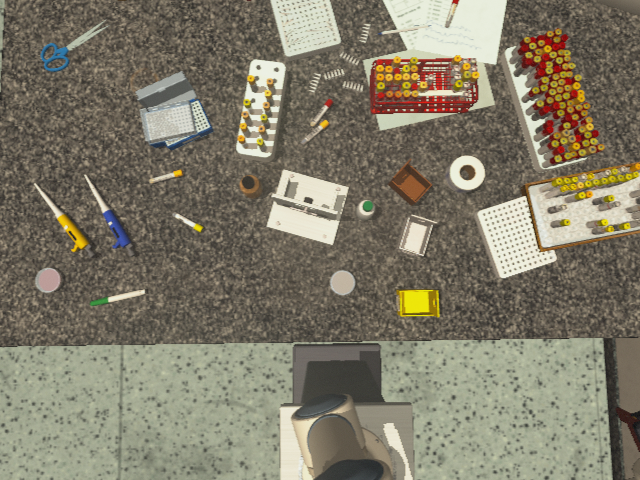

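The candidate caddies are white at top (416,235) / scene (387,212), brown at top (410,183) and yellow at top (419,303). White is the one described. I'll confirm it in enlarged crops.

```bash
python3 - <<'E'
import cv2
a=cv2.imread("pics/top0.png")[160:260,255:445];cv2.imwrite("pics/topc.png",cv2.resize(a,None,fx=4.2,fy=4.2,interpolation=cv2.INTER_CUBIC))
a=cv2.imread("pics/scene0.png")[170:315,222:422];cv2.imwrite("pics/scenec.png",cv2.resize(a,None,fx=4,fy=4,interpolation=cv2.INTER_CUBIC))
E
```

```text
(no output)
```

View pics/topc.png

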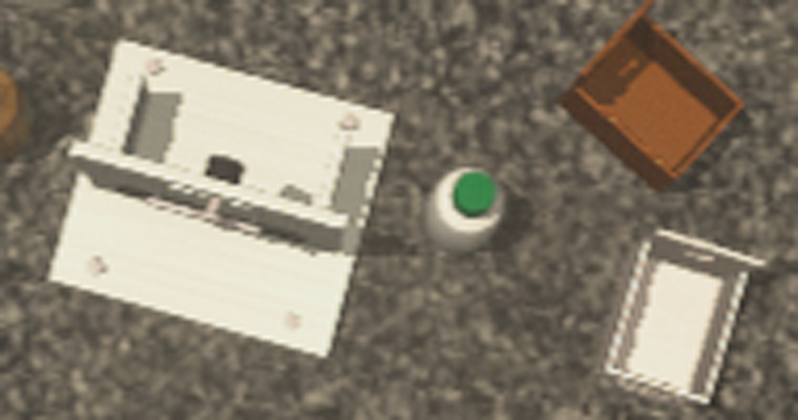

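View pics/scenec.png

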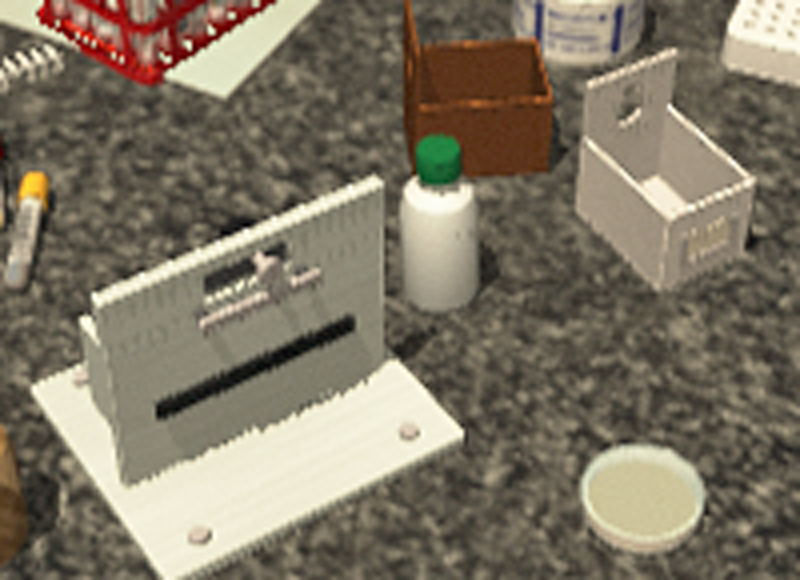

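The white caddy is confirmed by its keyhole plate, which faces away from the robot. In the top crop its plate-top ends are at (655,232) and (765,262), and its front rim corners are at (607,370) and (708,400). The stand panel's top runs from (72,150) to (345,222), with the stud near (213,205). In the scene crop the stud head is near (268,262), and the front top edge of the panel runs (98,300)–(383,180).

```bash
cat > h.py <<'E'
import numpy as np,cv2
from plant import manip
np.set_printoptions(precision=4,suppress=True)
def ray(c,u,v):
    d=np.array([(u-c["cx"])/c["fx"],-(v-c["cy"])/c["fy"],-1.]); P=c["pose"]; return P[:3,3],P[:3,:3]@d
def onz(c,u,v,z):
    o,d=ray(c,u,v); return o+d*(z-o[2])/d[2]
def wcam():
    s=manip.get_state(); c=manip.read_camera("wrist"); T=np.eye(4);T[:3,:3]=s["ee_rot"];T[:3,3]=s["eef_pos"]
    c["pose"]=T@c["hand_eye"]; return s,c
def tool(s,p): return s["ee_rot"].T@(np.array(p)-s["eef_pos"])*100
E
python3 - <<'E'
from h import *
t=manip.read_camera("top");s=manip.read_camera("scene")
T=lambda u,v,z:onz(t,255+u/4.2,160+v/4.2,z)
S=lambda u,v,z:onz(s,222+u/4,170+v/4,z)
def show(n,*p):
    p=np.array(p);d=p[-1]-p[0];print(n,p[:,:2].ravel(),"len",np.linalg.norm(d[:2]),"ang",np.degrees(np.arctan2(d[0],-d[1])),"mid",p.mean(0)[:2])
show("caddy plate T",T(655,232,.092),T(765,262,.092))
show("caddy plate S",S(585,88,.092),S(675,50,.092))
show("front rim T",T(607,370,.055),T(708,400,.055))
show("front rim S",S(667,215,.055),S(753,182,.055))
show("panel T",T(72,152,.136),T(345,224,.136))
show("panel S",S(98,300,.136),S(383,180,.136))
show("base front T",T(50,280,.01),T(327,355,.01))
show("base front S",S(170,578,.01),S(463,435,.01))
print("stud T",T(213,205,.124),"S",S(268,262,.124))
print("bottle cap",T(474,193,.099))
w,c=wcam();print(c["hand_eye"],c["fx"])
E
```

```text
caddy plate T [ 0.597  -0.1545  0.5797 -0.2138] len 0.06178617489694536 ang -16.32135836010422 mid [ 0.5884 -0.1842]
caddy plate S [ 0.5949 -0.1512  0.577  -0.2114] len 0.06279324226464351 ang -16.571318017204526 mid [ 0.586  -0.1813]
front rim T [ 0.5239 -0.1322  0.5062 -0.1882] len 0.05869558594859425 ang -17.50879760099669 mid [ 0.5151 -0.1602]
front rim S [ 0.5235 -0.1313  0.5031 -0.1838] len 0.05641949768498504 ang -21.253484932685748 mid [ 0.5133 -0.1575]
panel T [0.639  0.1584 0.5988 0.0158] len 0.14814376263276466 ang -15.780662527243742 mid [0.6189 0.0871]
panel S [0.6382 0.1592 0.5953 0.0165] len 0.1489619814975535 ang -16.753611298595153 mid [0.6168 0.0879]
base front T [0.5837 0.185  0.5372 0.0234] len 0.16807238208860759 ang -16.060079712741416 mid [0.5604 0.1042]
base front S [0.5822 0.1851 0.5332 0.0279] len 0.16464323530550856 ang -17.300261187108955 mid [0.5577 0.1065]
stud T [0.6114 0.0851 0.124 ] S [0.6072 0.084  0.124 ]
bottle cap [ 0.6191 -0.0557  0.099 ]
[[-0.0002  0.9701  0.2428  0.0662]
 [ 1.      0.0003 -0.0005 -0.0001]
 [-0.0005  0.2428 -0.9701 -0.1405]
 [ 0.      0.      0.      1.    ]] 363.6012475317079
```

Request:
drive_tool([
  [[4.5,-2.5,0],8],
  [[9,-5,0],16],
  [[13.5,-7.5,0],24],
  [[18,-10,0],32],
  [[22.5,-12.5,0],37],
])

```text
time: 0.75
eef_pos: [0.3689, -0.3748, 0.2446]
ee_rot: [[0.956, -0.294, 0.0], [-0.294, -0.956, -0.0], [0.0, 0.0, -1.0]]
ft_force: [0.2, -0.1, -0.3]
grip_width: 0.999
gripper_force: 0.0
```

Request:
drive_tool([
  [[2,-4.5,0],0],
  [[4,-9,0],0],
  [[6,-13.5,0],0],
  [[8,-18,0],0],
  [[10,-22.5,0],0],
])

```text
time: 1.25
eef_pos: [0.5298, -0.188, 0.2447]
ee_rot: [[0.957, -0.289, 0.0], [-0.289, -0.957, -0.0], [0.0, 0.0, -1.0]]
ft_force: [-0.3, -1.2, 0.5]
grip_width: 1.002
gripper_force: 0.0
```

Request:
drive_tool([
  [[1.0,-2,2],0],
  [[1.0,-2,4],0],
  [[1.0,-2,4],0],
])

```text
time: 1.55
eef_pos: [0.5435, -0.1722, 0.2009]
ee_rot: [[0.958, -0.287, -0.006], [-0.287, -0.958, 0.002], [-0.006, -0.0, -1.0]]
ft_force: [0.1, 0.1, -1.1]
grip_width: 0.999
gripper_force: 0.0
```

```bash
python3 - <<'E'
from h import *
s,c=wcam();print(s["eef_pos"],s["ee_rot"],s["ft_force"]);cv2.imwrite("pics/w1.png",c["color"][:,:,::-1])
def pr(p):
    q=c["pose"][:3,:3].T@(np.array(p)-c["pose"][:3,3]);return c["fx"]*q[0]/-q[2]+c["cx"],-c["fy"]*q[1]/-q[2]+c["cy"]
for p in [(.597,-.1545,.092),(.5797,-.2138,.092),(.5239,-.1322,.055),(.5062,-.1882,.055)]:print(pr(p))
E
```

```text
[ 0.5435 -0.1722  0.2009] [[ 0.9579 -0.2871 -0.0059]
 [-0.2871 -0.9579  0.0022]
 [-0.0063 -0.0004 -1.    ]] [ 0.1307  0.0772 -1.1002]
(np.float64(272.5970714875074), np.float64(178.36314057045348))
(np.float64(363.7983746592023), np.float64(177.6746583919632))
(np.float64(280.8250614395159), np.float64(267.84598090980484))
(np.float64(351.7013739606925), np.float64(268.8492441053175))
```

View pics/w1.png

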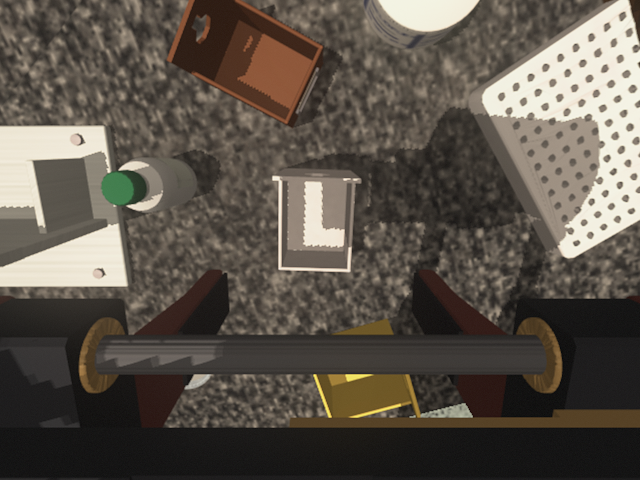

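The wrist view shows the caddy square to the jaws. The plate-top ends are at (273,178) and (361,180), and the front rim corners at (279,269) and (351,271), which is about 1° of clockwise turn.

```bash
python3 - <<'E'
from h import *
s,c=wcam()
P=[onz(c,*p) for p in [(273,178,.092),(361,180,.092),(279,270,.055),(351,271,.055)]]
for p in P: print(p, tool(s,p))
E
```

```text
[ 0.5975 -0.1555  0.092 ] [ 4.6966 -3.2306 11.0776]
[ 0.5789 -0.2127  0.092 ] [ 4.5602  2.7856 11.0773]
[ 0.5225 -0.1306  0.055 ] [-3.1856 -3.447  14.8064]
[ 0.5043 -0.188   0.055 ] [-3.2746  2.5691 14.8059]
```

Request:
drive_tool([
  [[0.7,-0.3,4],1],
  [[0.7,-0.3,8],1],
  [[0.7,-0.3,12],1],
  [[0.7,-0.3,14.5],1],
  [[0.7,-0.3,15.5],1],
])

```text
time: 2.15
eef_pos: [0.5505, -0.1732, 0.0478]
ee_rot: [[0.952, -0.307, -0.003], [-0.307, -0.952, 0.001], [-0.003, -0.0, -1.0]]
ft_force: [0.4, -0.8, -0.1]
grip_width: 1.001
gripper_force: 0.0
```

Request:
drive_tool([
  [[0,0,0.1],0],
  [[0,0,0.1],0],
  [[0,0,0.1],0],
  [[0,0,0.1],0],
  [[0,0,0.1],0],
], hand=0.6, squeeze=30)

```text
time: 2.65
eef_pos: [0.553, -0.1728, 0.051]
ee_rot: [[0.952, -0.305, 0.004], [-0.305, -0.952, -0.001], [0.004, -0.001, -1.0]]
ft_force: [0.0, 1.4, 6.6]
grip_width: 0.681
gripper_force: 30.0
```

Request:
drive_tool([
  [[0,0,0],0],
  [[0,0,0],0],
  [[0,0,0],0],
  [[0,0,0],0],
  [[0,0,0],0],
], hand=0.4)

```text
time: 3.15
eef_pos: [0.553, -0.1728, 0.051]
ee_rot: [[0.952, -0.305, 0.004], [-0.305, -0.952, -0.001], [0.004, -0.0, -1.0]]
ft_force: [-0.9, 1.2, 6.1]
grip_width: 0.682
gripper_force: 30.0
```

Request:
drive_tool([
  [[0,0,-1],0],
  [[0,0,-3],0],
  [[0,0,-5],0],
  [[0,0,-5],0],
  [[0,0,-5],0],
])

```text
time: 3.65
eef_pos: [0.5518, -0.1728, 0.0985]
ee_rot: [[0.952, -0.305, 0.0], [-0.305, -0.952, -0.0], [0.0, 0.0, -1.0]]
ft_force: [-0.3, -0.5, -2.9]
grip_width: 0.681
gripper_force: 30.0
```

```bash
python3 - <<'E'
from h import *
s,c=wcam();print(s["eef_pos"],s["ee_rot"],s["ft_force"],s["ft_torque"]);cv2.imwrite("pics/w2.png",c["color"][:,:,::-1])
E
```

```text
[ 0.5518 -0.1728  0.0985] [[ 0.9522 -0.3055  0.0002]
 [-0.3055 -0.9522 -0.0003]
 [ 0.0003  0.0002 -1.    ]] [-0.3143 -0.527  -2.8633] [ 0.0345  0.0393 -0.0119]
```

View pics/w2.png

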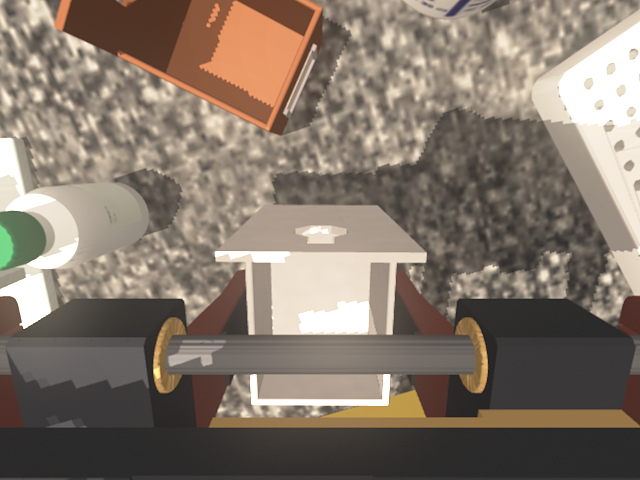

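The caddy is held square. Its outer plate-top edge lies along row ~251, cols 216–426, with the keyhole at (320,232). The measured weight is ~2.8 N.

Request:
drive_tool([
  [[-4,-1,-0.5],0],
  [[-7.5,-4,-1],0],
  [[-9.6,-8,-1.7],-1],
  [[-9.6,-12.5,-1.7],-1.5],
  [[-9.6,-17,-1.7],-1.5],
])

```text
time: 4.2
eef_pos: [0.5115, 0.0199, 0.1146]
ee_rot: [[0.96, -0.281, -0.001], [-0.281, -0.96, -0.0], [-0.001, 0.0, -1.0]]
ft_force: [0.6, -0.8, -2.5]
grip_width: 0.686
gripper_force: 30.0
```

Request:
drive_tool([
  [[0,-4.5,0],0],
  [[0,-8.5,0],0],
  [[0,-9.5,0],0],
  [[0,-9.5,0],0],
  [[0,-9.5,0],0],
])

```text
time: 4.7
eef_pos: [0.5383, 0.1087, 0.1145]
ee_rot: [[0.96, -0.281, -0.002], [-0.281, -0.96, -0.001], [-0.002, 0.002, -1.0]]
ft_force: [-0.8, -0.9, -3.1]
grip_width: 0.684
gripper_force: 30.0
```

```bash
python3 - <<'E'
from h import *
s,c=wcam();print(s["eef_pos"],s["ee_rot"],s["ft_force"],s["ft_torque"]);cv2.imwrite("pics/w3.png",c["color"][:,:,::-1])
E
```

```text
[0.5383 0.1087 0.1145] [[ 0.9598 -0.2806 -0.0021]
 [-0.2806 -0.9598 -0.0011]
 [-0.0017  0.0017 -1.    ]] [-0.7797 -0.8933 -3.0541] [ 0.084   0.0151 -0.0178]
```

View pics/w3.png

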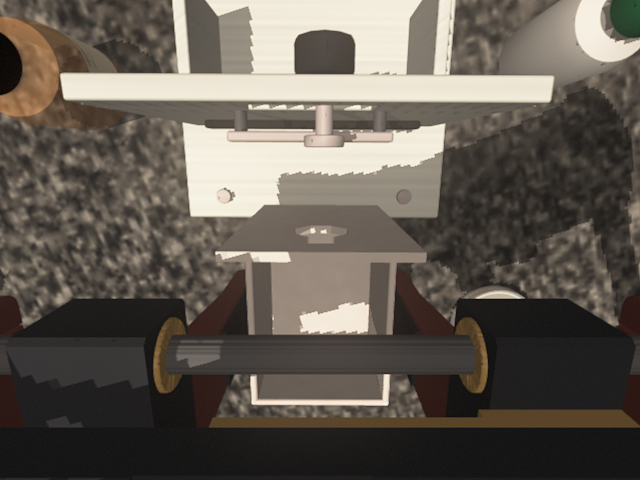

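The stud head is at (324,140), cols 304–344. The panel's front top edge is level along row ~102, so the yaw matches. The plate's outer top edge is along row ~251, cols 216–426, with the keyhole at (320.5,232).

```bash
python3 - <<'E'
from h import *
s,c=wcam();H=c["hand_eye"];f=c["fx"];print(f,c["cx"],c["cy"])
def at(u,v,dep): return (H@np.r_[(u-c["cx"])/f*dep,-(v-c["cy"])/f*dep,-dep,1])[:3]*100
d=f*.06/210
for u in(216,321,426): print("plate top",at(u,251,d))
print("stud by z",tool(s,onz(c,324,140,.124)),"by size",at(324,140,f*.014/40))
for u in(66,552): print("panel edge",tool(s,onz(c,u,102,.136)))
# keyhole wide-end: intersect with plane x=plate x
xp=at(321,251,d)[0]/100
for u,v in[(320.5,232),(320.5,225),(320.5,240)]:
    o=H[:3,3];r=H[:3,:3]@np.array([(u-c["cx"])/f,-(v-c["cy"])/f,-1]);print("key",(o+r*(xp-o[0])/r[0])*100)
E
python3 -c "
import cv2
a=cv2.imread('pics/w3.png')[90:270,200:440];cv2.imwrite('pics/w3c.png',cv2.resize(a,None,fx=3.3,fy=3.3,interpolation=cv2.INTER_CUBIC))"
```

```text
363.6012475317079 320.0848145758427 239.9910235505119
plate top [ 3.7891 -2.9872 -4.0488]
plate top [ 3.7885  0.0128 -4.0488]
plate top [ 3.7879  3.0128 -4.0488]
stud by z [ 6.9202  0.1236 -0.922 ] by size [ 6.9218  0.1243 -0.8559]
panel edge [ 8.0243 -7.8523 -2.1342]
panel edge [ 8.0238  7.1555 -2.1136]
key [ 3.7885  0.0012 -1.5954]
key [ 3.7885  0.0025 -0.382 ]
key [ 3.7885 -0.0001 -2.7534]
```

View pics/w3c.png

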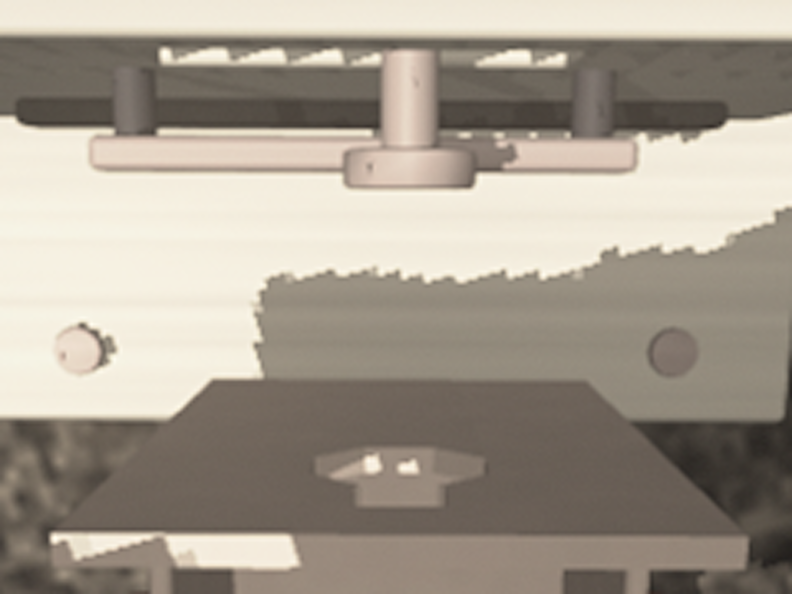

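Request:
drive_tool([
  [[0.5,0.1,0.3],0],
  [[1.2,0.1,0.3],0],
  [[1.9,0.1,0.3],0],
  [[2.3,0.1,0.3],0],
  [[2.3,0.1,0.3],0],
])

```text
time: 5.3
eef_pos: [0.5613, 0.1019, 0.1126]
ee_rot: [[0.96, -0.281, -0.0], [-0.281, -0.96, -0.0], [0.0, 0.0, -1.0]]
ft_force: [-0.5, 0.2, -2.5]
grip_width: 0.678
gripper_force: 30.0
```

```bash
python3 - <<'E'
from h import *
s,c=wcam();print(s["eef_pos"],s["ee_rot"][:,0],s["ft_force"],s["ft_torque"]);a=c["color"][90:270,200:440,::-1];cv2.imwrite("pics/w4.png",cv2.resize(a,None,fx=3.3,fy=3.3,interpolation=cv2.INTER_CUBIC))
E
```

```text
[0.5613 0.1019 0.1126] [ 0.9597 -0.2811  0.    ] [-0.4831  0.2354 -2.4963] [-0.0065  0.0187  0.0157]
```

View pics/w4.png

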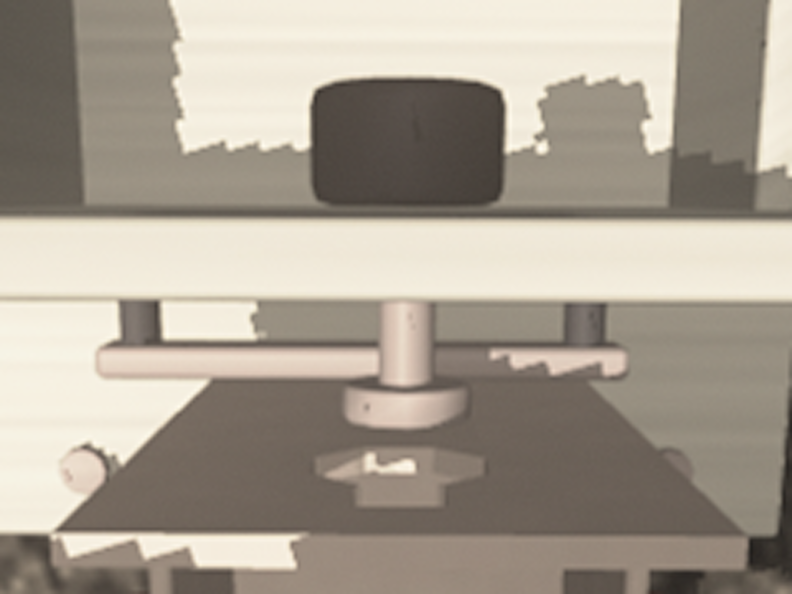

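The head (crop 405,405) lines up with the keyhole centre (401,467) to about 0.4 mm, so I'll press in gently.

Request:
drive_tool([
  [[0.3,0.05,0.1],0],
  [[0.6,0.05,0.1],0],
  [[0.7,0.05,0.1],0],
  [[0.8,0.05,0.1],0],
  [[0.9,0.05,0.1],0],
])

```text
time: 5.85
eef_pos: [0.5688, 0.0994, 0.1116]
ee_rot: [[0.96, -0.28, -0.001], [-0.28, -0.96, 0.0], [-0.001, 0.0, -1.0]]
ft_force: [-2.9, 0.6, -1.4]
grip_width: 0.679
gripper_force: 30.0
```

Request:
drive_tool([
  [[0.15,0,0],0],
  [[0.3,0,0],0],
  [[0.4,0,0],0],
  [[0.5,0,0],0],
  [[0.5,0,0],0],
])

```text
time: 6.35
eef_pos: [0.5737, 0.098, 0.1116]
ee_rot: [[0.96, -0.28, -0.001], [-0.28, -0.96, 0.0], [-0.001, 0.0, -1.0]]
ft_force: [-5.1, 1.9, -0.1]
grip_width: 0.683
gripper_force: 30.0
```

Request:
drive_tool([
  [[0.05,0,0],0],
  [[0.05,0,0.3],0],
  [[0.05,0,0.6],0],
  [[0.05,0,0.8],0],
  [[0.05,0,0.8],0],
])

```text
time: 6.85
eef_pos: [0.5741, 0.0981, 0.1035]
ee_rot: [[0.96, -0.28, -0.001], [-0.28, -0.96, 0.001], [-0.001, -0.0, -1.0]]
ft_force: [-5.2, 1.4, -1.4]
grip_width: 0.684
gripper_force: 30.0
```

Request:
drive_tool([
  [[0,0,0.2],0],
  [[0,0,0.4],0],
  [[0,0,0.6],0],
  [[0,0,0.7],0],
  [[0,0,0.7],0],
])

```text
time: 7.35
eef_pos: [0.5742, 0.0981, 0.0967]
ee_rot: [[0.96, -0.28, -0.001], [-0.28, -0.96, 0.001], [-0.001, -0.0, -1.0]]
ft_force: [-5.5, 1.7, -0.7]
grip_width: 0.68
gripper_force: 30.0
```

```bash
python3 - <<'E'
from h import *
s,c=wcam();print(s["eef_pos"],s["ee_rot"][:,0],s["ft_force"],s["ft_torque"]);a=c["color"][150:330,200:440,::-1];cv2.imwrite("pics/w5.png",cv2.resize(a,None,fx=3.3,fy=3.3,interpolation=cv2.INTER_CUBIC))
E
```

```text
[0.5742 0.0981 0.0967] [ 0.96   -0.28   -0.0007] [-5.5406  1.7476 -0.6522] [0.3069 0.7902 0.0508]
```

View pics/w5.png

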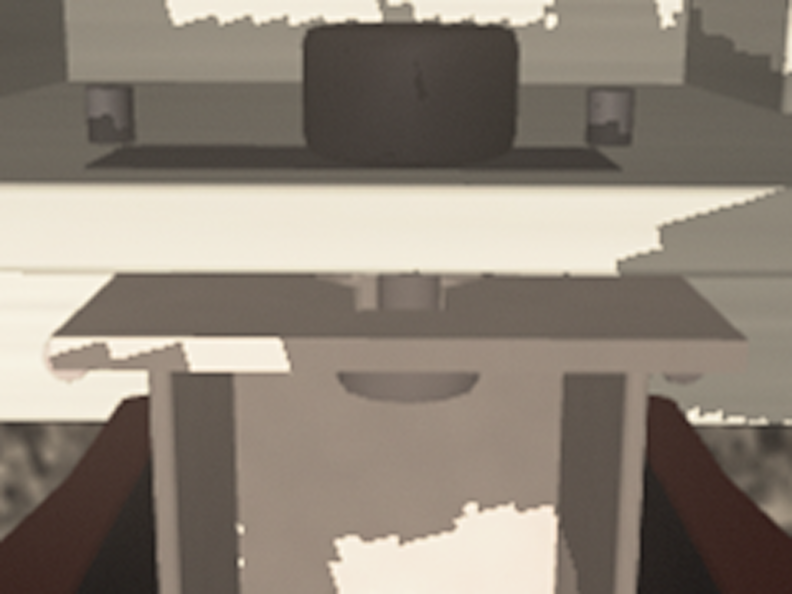

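The head is inside the box and the shank is in the narrow slot (crop 408,292). I'll keep lowering until it seats.

Request:
drive_tool([
  [[0,0.05,0.1],0],
  [[0,0.05,0.2],0],
  [[0,0.05,0.3],0],
  [[0,0.05,0.3],0],
  [[0,0.05,0.3],0],
])

```text
time: 7.9
eef_pos: [0.5748, 0.0977, 0.0951]
ee_rot: [[0.96, -0.28, 0.002], [-0.28, -0.96, 0.001], [0.002, -0.001, -1.0]]
ft_force: [-6.2, 2.5, 4.1]
grip_width: 0.681
gripper_force: 30.0
```

Request:
drive_tool([
  [[0,0,0.1],0],
  [[0,0,0.2],0],
  [[0,0,0.3],0],
  [[0,0,0.3],0],
  [[0,0,0.3],0],
])

```text
time: 8.4
eef_pos: [0.575, 0.0977, 0.0945]
ee_rot: [[0.96, -0.28, 0.003], [-0.28, -0.96, 0.001], [0.003, -0.002, -1.0]]
ft_force: [-10.0, 0.8, 13.2]
grip_width: 0.681
gripper_force: 30.0
```

Request:
drive_tool([
  [[0,0,-0.15],0],
  [[0,0,-0.3],0],
  [[0,0,-0.3],0],
])

```text
time: 8.7
eef_pos: [0.5749, 0.0977, 0.0948]
ee_rot: [[0.96, -0.28, 0.002], [-0.28, -0.96, 0.001], [0.002, -0.001, -1.0]]
ft_force: [-5.4, 2.4, 4.5]
grip_width: 0.685
gripper_force: 30.0
```

Request:
drive_tool([
  [[0,0,0],0],
  [[0,0,0],0],
  [[0,0,0],0],
  [[0,0,0],0],
  [[0,0,0],0],
], hand=1.0)

```text
time: 9.2
eef_pos: [0.5744, 0.0971, 0.0935]
ee_rot: [[0.96, -0.281, -0.0], [-0.281, -0.96, -0.0], [-0.0, 0.0, -1.0]]
ft_force: [0.6, 0.9, -0.6]
grip_width: 1.0
gripper_force: 0.0
```

```bash
python3 - <<'E'
from h import *
s,c=wcam();print(s["eef_pos"],s["ft_force"],s["grip_width"]);a=c["color"][150:420,140:500,::-1];cv2.imwrite("pics/w6.png",cv2.resize(a,None,fx=2.2,fy=2.2,interpolation=cv2.INTER_CUBIC))
E
```

```text
[0.5744 0.0971 0.0935] [ 0.6142  0.8687 -0.6484] 0.9997769116497385
```

View pics/w6.png

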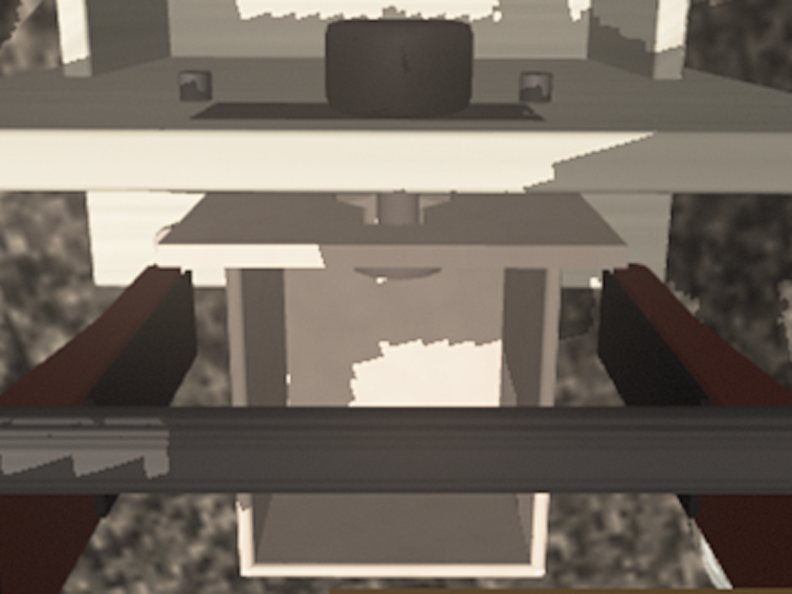

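The caddy hangs level with the shank at the top of the slot, and both fingers are clear of it. I'll retract straight up. I've now viewed 11 pictures, one over the limit of 10, so the last check will be numbers only.

Request:
drive_tool([
  [[0,0,-2],0],
  [[0,0,-5],0],
  [[0,0,-8],0],
  [[0,0,-11],0],
  [[0,0,-12],0],
])

```text
time: 9.75
eef_pos: [0.5754, 0.0974, 0.2177]
ee_rot: [[0.96, -0.28, 0.006], [-0.28, -0.96, 0.001], [0.005, -0.002, -1.0]]
ft_force: [-0.4, 0.1, 0.7]
grip_width: 1.004
gripper_force: 0.0
```

Request:
drive_tool([
  [[-4,0,0],0],
  [[-8,0,0],0],
  [[-8,0,0],0],
  [[-8,0,0],0],
  [[-8,0,0],0],
])

```text
time: 10.25
eef_pos: [0.4982, 0.1195, 0.2132]
ee_rot: [[0.96, -0.281, 0.0], [-0.281, -0.96, -0.0], [0.0, 0.0, -1.0]]
ft_force: [-0.4, -0.3, -0.7]
grip_width: 0.999
gripper_force: 0.0
```

```bash
python3 - <<'E'
from h import *
s,c=wcam();print(s["eef_pos"],s["ft_force"])
# expected plate top corners when hung: z=.137; check white edge position by comparing scene before/after
a=cv2.imread("pics/scene0.png").astype(int);b=manip.read_camera("scene")["color"][:,:,::-1].astype(int)
d=(np.abs(a-b).sum(2)>60).astype(np.uint8);n,l,st,ce=cv2.connectedComponentsWithStats(cv2.morphologyEx(d,cv2.MORPH_OPEN,np.ones((3,3))))
print(st[1:][st[1:,4]>60])
sc=manip.read_camera("scene")
def pr(p):
    q=sc["pose"][:3,:3].T@(np.array(p)-sc["pose"][:3,3]);return sc["fx"]*q[0]/-q[2]+sc["cx"],-sc["fy"]*q[1]/-q[2]+sc["cy"]
R=np.array([[.96,.28,0],[-.28,.96,0],[0,0,1]])
for p in[(.04,.03,.092),(.04,-.03,.092),(-.04,.03,.055),(-.04,-.03,.055),(-.04,.03,0),(-.04,-.03,0)]:print(pr(np.array([.5744,.0975,.0425])+R@np.array(p)))
E
```

```text
[0.4982 0.1195 0.2132] [-0.3863 -0.2549 -0.731 ]
[[  257     0   383   430 46459]
 [  272    41    13    13    83]
 [  491    73    12    12    78]
 [  258    74   223   257 18193]
 [  396    83    13     8    73]
 [  450   101    12    10    89]
 [  624   167    16    11   127]
 [  581   316     9    11    63]
 [  557   325    30    16   216]
 [  573   427    67    53  2298]
 [  612   427    12     7    64]]
(np.float64(271.1907454871894), np.float64(236.79558019888015))
(np.float64(299.6459840226918), np.float64(224.53392150924586))
(np.float64(295.14066891596934), np.float64(278.38894601856026))
(np.float64(323.62169924109713), np.float64(264.5701649283502))
(np.float64(296.2072066713446), np.float64(298.34222593196256))
(np.float64(323.39780162960295), np.float64(284.5668987899363))
```

```bash
python3 -c "
from plant import manip
print(manip.sign_off())"
```

```text
the job is handed in; nothing more can be done
None
```

The white caddy hung level on the stud, fully home in the slot, in my last close look before the gripper pulled back; contact force stayed under about 17 N and the job was handed in at about 10 s, but I viewed 11 pictures against the limit of 10, and the arm blocked the final scene check, so the bystanders being undisturbed was not confirmed by picture.

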